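# Hold the tube gauge at its set angle on a clip-on handlebar

## Task

A clip-on handlebar is clamped in the drill vice and has to be marked for the hole of its switch pin. Pick up the tube gauge by its grip, seat its V saddle squarely astride the bar, centred over the orange painted ring and with its dial towards the bar's free end, and rock it round the bar until the swinging pointer comes to rest on the red mark. Finish holding it there, steady and lightly pressed down on the bar, so the spot can be marked; do not let go, and leave the other things on the bench where they are.

Things in the scene. Friction and masses are not known exactly. Their poses are not given: they have to be found in the camera images.
- gauge: Tube gauge, about 0.4 kg, 164 mm tall, standing on its saddle. Origin: centre of its underside; x is the dial's normal (dial looks to +x), y across the dial, z up. Aluminium V saddle below, 60 mm in y, 30 mm in x, 29 mm high; blue round dial case above it, 96 mm across, 24 mm thick (bezel and pointer stand 4 mm proud in front), centre 75 mm up; grip on top. Let go on the bar, it falls off.
- gauge_grip (a point): Middle of the aluminium square grip on top of the gauge, on its z axis, 144 mm above its underside. The grip is 28 mm in y by 24 mm in x and reaches from 124 to 164 mm above the underside. Axes as the gauge's.
- saddle (a point): Point on the gauge's z axis, 4.4 mm above its underside: the bar's axis lies here when the gauge is seated. The saddle's inverted 90 degree V runs along x right through it: apex 20 mm above the underside, mouth 40 mm wide, flanks rest on the 22 mm bar, feet beside the mouth straddle it. Axes as the gauge's.
- pointer (a joint): Angle (rad) of the black pointer, about the gauge's x axis at the dial's centre. A free pendulum that keeps upright in the world: 0 with the gauge upright, else minus the gauge's turn about its own x (gauge leaned over to its +y side: positive). Swings at about 3 Hz, settles in about 1 s. The pointer is on the mark when both joints are equal.
- pointer_tip (a point): Tip of the pointer, 36 mm from the dial's centre; its z axis points along the pointer.
- mark (a joint): Angle (rad) of the red mark on the bezel, measured as the pointer's: 0 at the top of the dial, positive towards the gauge's -y side. Set before the start, between 0.2 and 0.6; stays put.
- mark_tip (a point): Inner end of the red mark (a red tab 5 mm wide, folded over the rim), 38 mm from the dial's centre; its z axis points outwards through the mark.
- vice: Green cast drill-press vice, fixed to the bench. Origin on the bench under the bar's axis, at the middle of the jaws; x along the jaws and the bar, z up. Jaws 104 mm long in x, tops 78 mm above the bench; base reaches from 58 mm on the -y side to 148 mm on the +y side, screw and tommy bar to 195 mm.
- bar: Clip-on handlebar: level aluminium tube of 22 mm diameter, rigid, fast in the jaws. Origin on its axis, 62 mm above the bench, at the middle of the jaws; x along the bar to the free end, 200 mm from the origin. The fork clamp sits on the other end, out to 163 mm on the -x side.
- band: Orange ring, 8 mm wide, painted on the bar 85 to 150 mm from the middle of the jaws. Origin on the bar's axis; x along the bar to the free end, z up.
- spray: Red spray can, 66 mm diameter, 190 mm tall, standing: a bystander. Origin: centre of the underside.
- cup: White mug, 80 mm diameter, 92 mm tall, standing: a bystander. Origin: centre of the underside.
- wrench: Steel wrench 190 mm long, lying along its x: a bystander. Origin: centre of the underside.
- rubber_grip: Black rubber handlebar grip, 121 mm long, 40 mm across its flange, lying along its x: a bystander. Origin: underside, near the middle.
Things that resemble listed ones, but are neither listed nor needed, are in the scene too. Leave any purple look-alike of the gauge alone.

How it is judged:
On the way, in this order (a step that is already met when the one before it is completed fails the run):
1. the gauge is lifted clear of the bench in the gripper (height (world z) of gauge above 0.02 m and contact force between the fingers and gauge above 2 N and contact force between gauge and bar below 0.1 N), for 0.1 s.
2. its V saddle is seated on the bar over the orange ring (x of saddle in the frame of band between -0.008 and 0.008 m and y of saddle in the frame of band between -0.004 and 0.004 m and z of saddle in the frame of band between -0.004 and 0.004 m and angle between the x axis of gauge and the x axis of band, either way round below 0.1 rad and x of pointer_tip in the frame of band above 0 m and contact force between gauge and bar above 0.5 N), for 0.2 s.
At the end, for the whole second after the job is handed in: The gripper holds the gauge, its saddle seated square on the bar, dial to the free end (seat within 4 mm, 6 degrees) within 8 mm of the orange ring, pressed on with 0.5 to 45 N, at rest, and the pointer rests within 0.06 rad (3.4 degrees) of the red mark (all of step 2 and angle between the z axis of pointer_tip and the z axis of mark_tip, either way round below 0.06 rad and velocity of joint pointer between -0.3 and 0.3 rad/s and contact force between gauge and bar below 45 N and contact force between the fingers and gauge above 2 N and linear speed of gauge below 0.02 m/s); the arm keeps its last pose, push and grip.
It fails at once if the spray is pushed away or knocked over (distance of spray from where it was at the start of the episode above 0.03 m or angle between spray's own z axis and vertical above 0.5 rad).
It fails at once if the cup is pushed away or knocked over (distance of cup from where it was at the start of the episode above 0.03 m or angle between cup's own z axis and vertical above 0.5 rad).
It fails at once if the wrench is pushed away or knocked over (distance of wrench from where it was at the start of the episode above 0.03 m).
It fails at once if the rubber grip is pushed away or knocked over (distance of rubber_grip from where it was at the start of the episode above 0.03 m).
It also fails if it takes over 40 s, if anything falls off the work surface, if the arm or the gripper's body presses on something with over 40 N, if the wrist force passes 120 N, or if a joint passes its speed limit or range.

## Robot

A 6-joint arm with a two-finger parallel gripper is mounted at the origin on the work surface. World frame = base frame: x ahead of the robot, y to its left, z up, the work surface at z = 0. Lengths are in m, angles in rad, forces in N, time in s.
With the tool pointing down it reaches from about 0.35 to 0.975 m from the base axis. Payload 4.9 kg.
Tool frame: the origin (TCP) lies midway between the tips of the shut fingers; the grasp point (between the pads) lies 19 mm behind it; z points along the fingers, y is the line along which they close (so a half turn about z gives the same grasp; the last joint's range is limited). The gripper opens to 85 mm and grips with 20 to 120 N. Pads are 22 mm wide; open, the fingers measure 114 mm over their backs; the gripper's body (76 mm by 85 mm) begins 54 mm behind the grasp point. The pads swing forward as they close: fully open they stand 13 mm farther back than shut.
Start: joints at [-1.432, 0.053, 1.613, -0, 1.476, -0.119], TCP at [0.159, -0.604, 0.21] pointing down, gripper open.
Joint ranges: [-3.01, 3.01], [-1.01, 2.22], [0.06, 2.58], [-1.02, 4.17], [0.09, 2.62], [-3.14, 3.14]. Speed limits (rad/s): [2.57, 2.57, 3.14, 3.14, 3.14, 3.14].

## Interface

Orientations are given as a unit quaternion [w, x, y, z].
In Python, from plant import state, grab_frame, job_done, cut_out, place_of gives the robot as it stands.
- The arm moves only by the tool jog_arm, never from a script. Its argument "motion" is text: rows parted by semicolons, each of 7 numbers parted by spaces: the opening in per cent of the stroke, from 0 (shut) to 100 (fully open), then the shift along the tool's x, y, z as a fraction of full scale, then the turn, a rotation vector about the tool's x, y, z as a fraction of full scale. A call has exactly 5 rows; each row is the pose to reach, as a shift and turn from the pose commanded when the call began, along the tool's axes at that moment; what a row does not reach only later rows make up. Full scale, the value 1, is 50 cm for a shift and 1.5 rad for a turn. A row lasts 1/8 s, in which the tool goes at most 62.5 mm and 10.7 degrees, less where a joint would pass 70% of its speed; a pose out of reach is approached as far as the arm can. A call with a number of a shift or a turn outside -1 to 1 is refused whole. A call with a gripper value outside its range is refused whole. The fingers move at their own pace and stop on an object; the grip force is fixed at half the most. Time passes only in rows, so rows that repeat a pose let the fingers close, or fill a call up. It gives the time, the measured TCP pose, the force, the opening and the grip force at its end, in the units of the state.
- state(): the state, without advancing time (a new reading comes with each control period).
- grab_frame(name): name is "scene" or "top" or "wrist"; returns a dict with "color" (480x640x3 uint8, red, green, blue), "range_z" (480x640 float32, m along the optical axis (not along the pixel's ray), 0 where there is no reading), "intrinsics" (3x3 intrinsics, pixels), "world_from_camera" (4x4, takes a point from camera to world coordinates). Camera axes: x right, y up, looking along -z (the intrinsics and any distortion apply to the point x, -y, -z); pixel columns grow to the right and rows downward; lengths in m; the calibration is good to about 2 mm. A picture is of the moment at which its call begins.
- job_done(): hands the job in; it is judged then, once.
Trained networks look in the newest picture that a camera, given by its name, has taken for a name from the list of things; names that differ only in an ending like _2 or _b are one class to them, and where a whole thing is asked for, a point or a joint stands for the part that bears it (a point fixed in the world has none). Each returns a list of dicts, best first, with "p" (0 to 1); they miss things now and then, are a little off and sometimes report something else, mostly with a low value. They report only what shows in the picture. A call takes as long as a camera call. They do not tell look-alikes from the thing itself.
- cut_out(camera, thing): "pixels" (480x640 bool, what is visible of it).
- place_of(camera, thing): "at" ([x, y, z] in m, in world coordinates, good to about 4 mm: a listed point, or the origin of a listed thing).
The state is a dict: "time": time; "joint_pos": joint angles; "joint_vel": joint speeds; "joint_efforts": joint torques, N m; "tool_pos": TCP position; "tool_rot": TCP orientation; "contact_force": force on the tool from outside, world axes, zero at the start; "ft_torque": the same for the moment, N m; "gripper_width": opening from 0.0 (shut) to 1.0 (fully open); "grasp_force": force on a finger pad.
Only numpy, scipy, OpenCV 4.12 (cv2) and the standard library are available. Lean on these libraries where they do the work, as an engineer would, in place of code of your own. Each camera call takes 0.05 s, during which the arm holds its last target. There are 200 camera calls.

## Working session

There is one attempt and no reset: what is moved stays moved. The work goes in short steps, Python scripts to look and compute and a tool call to move; the robot and the scene stay as the last step left them, time stands still between calls to the robot, and variables do not carry over. Pictures are saved under pics/ and viewed, at most 10 in all, crops included, and the job is handed in when it is done.

Besides the shell and the picture viewer there is one more tool, called after ">>>" as a command line: name --argument value ..., lists and objects as JSON in quotes. jog_arm: Moves the arm, as the interface text tells. Shift numbers are shares of 50 cm and turn numbers shares of 1.5 rad, none past 1 either way. Its arguments: {"type":"object","properties":{"motion":{"type":"string"}},"required":["motion"]}

```bash
mkdir -p pics; ls; cat > h.py <<'E'
import numpy as np, cv2
from plant import *
from scipy.spatial.transform import Rotation as R
def grab(n,f=None):
    d=grab_frame(n)
    if f: cv2.imwrite('pics/'+f,d['color'][:,:,::-1])
    return d
def pts(d):
    K=d['intrinsics'];z=d['range_z'];v,u=np.mgrid[:480,:640]
    x=(u-K[0,2])/K[0,0]*z;y=(v-K[1,2])/K[1,1]*z
    P=np.stack([x,-y,-z,np.ones_like(z)],-1)@d['world_from_camera'].T
    return P[...,:3]
def proj(d,p):
    c=np.linalg.inv(d['world_from_camera'])@np.r_[p,1];K=d['intrinsics']
    return np.array([K[0,2]+K[0,0]*c[0]/-c[2],K[1,2]+K[1,1]*-c[1]/-c[2]])
E
python3 - <<'E'
from h import *
print(state())
for c in ['scene','top']:
    d=grab(c,c+'1.png')
    for t in ['gauge','gauge_grip','saddle','mark_tip','pointer_tip','vice','bar','band','spray','cup','wrench','rubber_grip']:
        for r in place_of(c,t): print(c,t,round(r['p'],2),np.round(r['at'],3),proj(d,r['at']).round())
E
```

```text
pics
{'time': 0.0, 'joint_pos': array([-1.43201619e+00,  5.33516122e-02,  1.61431636e+00,  1.47760210e-05,
        1.47602346e+00, -1.19003905e-01]), 'joint_vel': array([ 1.60185265e-04,  5.70123877e-04, -5.13917916e-05,  2.18008841e-03,
        1.35448563e-03,  8.58694437e-05]), 'joint_efforts': array([-8.32601672e-04, -3.93681300e+01, -3.70178068e+01, -1.44780815e-04,
        7.08708423e-03, -1.34278444e-06]), 'tool_pos': array([ 0.15924383, -0.60366725,  0.20915298]), 'tool_rot': array([-1.04941008e-03,  9.91704462e-01,  1.28534661e-01, -3.02254807e-06]), 'contact_force': array([-0.56732274,  0.02695475,  0.70619779]), 'ft_torque': array([ 0.00842836,  0.04813359, -0.05223814]), 'grasp_force': 0.0, 'gripper_width': 0.9979903685075795}
scene gauge 0.93 [ 0.726 -0.288 -0.   ] [255. 335.]
scene gauge 0.63 [ 0.556 -0.234  0.003] [249. 271.]
scene gauge_grip 0.77 [ 0.729 -0.288  0.141] [248. 311.]
scene gauge_grip 0.69 [ 0.557 -0.233  0.15 ] [241. 241.]
scene saddle 0.98 [ 0.727 -0.286  0.005] [256. 334.]
scene saddle 0.65 [ 0.56  -0.233  0.005] [250. 272.]
scene mark_tip 0.75 [ 0.568 
[... 862 characters left out ...]
gauge_grip 0.71 [ 0.556 -0.229  0.142] [417. 272.]
top saddle 0.66 [ 0.555 -0.232  0.003] [411. 276.]
top saddle 0.56 [ 0.726 -0.29   0.001] [431. 211.]
top mark_tip 0.6 [ 0.565 -0.253  0.106] [425. 269.]
top mark_tip 0.55 [ 0.736 -0.3    0.114] [442. 199.]
top vice 0.7 [0.427 0.075 0.002] [293. 327.]
top bar 0.27 [ 0.755 -0.186 -0.   ] [391. 201.]
top band 0.42 [0.535 0.078 0.058] [290. 284.]
top spray 0.66 [0.642 0.419 0.001] [163. 246.]
top spray 0.2 [ 0.622 -0.45   0.001] [494. 250.]
top cup 0.82 [ 0.626 -0.45   0.001] [494. 248.]
top wrench 0.61 [0.761 0.108 0.002] [280. 200.]
top rubber_grip 0.73 [ 0.755 -0.187  0.   ] [392. 201.]
top rubber_grip 0.53 [ 0.558 -0.233  0.003] [411. 275.]
```

```bash
python3 - <<'E'
import cv2
a=cv2.imread('pics/scene1.png');cv2.imwrite('pics/s2.png',cv2.resize(a[215:355,210:400],None,fx=4,fy=4,interpolation=2))
E
```

```text
(no output)
```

View pics/scene1.png

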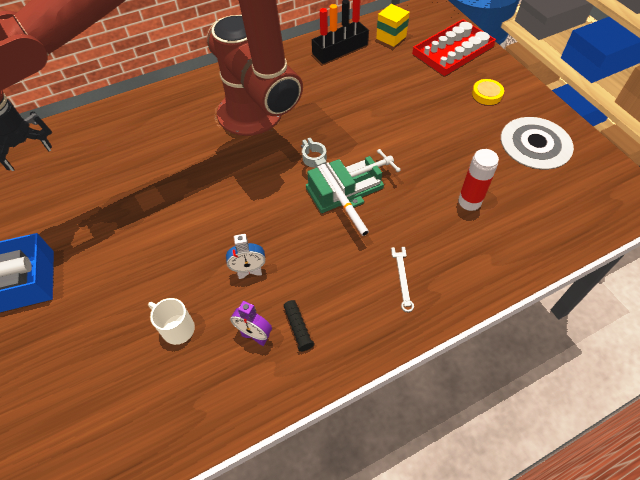

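View pics/s2.png

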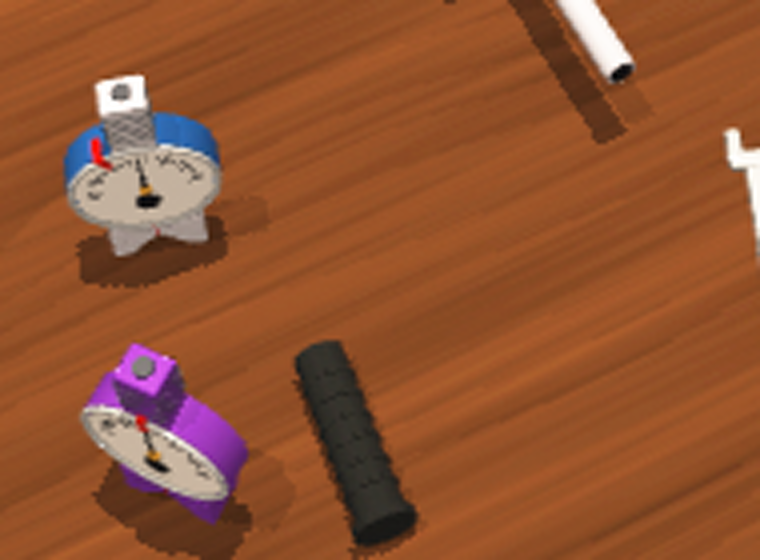

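View pics/top1.png

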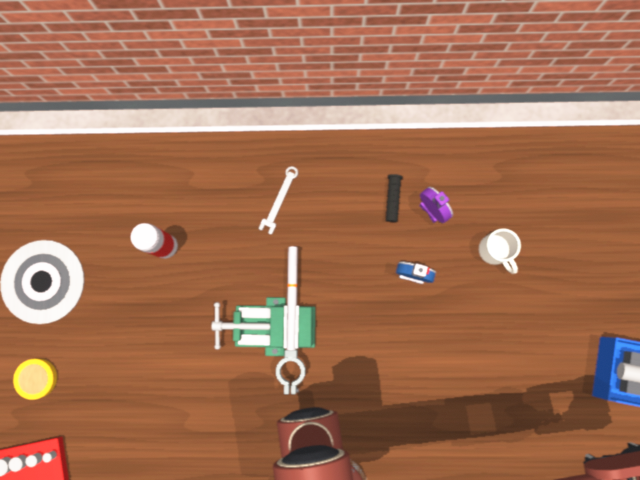

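The candidates for the gauge are the blue one at scene (248,262) and the purple look-alike at (252,322). The crop shows a blue case with an aluminium grip, its dial facing the camera and a red tab left of top. I choose the blue one. The bar runs along world +x, with its free end at (365,233) and the band near (348,205).

```bash
python3 - <<'E'
from h import *
for c in ['scene','top']:
    d=grab(c);P=pts(d)
    # gauge blue case
    hsv=cv2.cvtColor(d['color'],cv2.COLOR_RGB2HSV)
    near=(np.abs(P[...,0]-.557)<.08)&(np.abs(P[...,1]+.232)<.08)
    for nm,m in [('blue',near&(hsv[...,0]>95)&(hsv[...,0]<125)&(hsv[...,1]>120)&(P[...,2]>.06)),('griptop',near&(P[...,2]>.155)),('red',near&(P[...,2]>.08)&((hsv[...,0]<6)|(hsv[...,0]>172))&(hsv[...,1]>170)&(hsv[...,2]>140))]:
        q=P[m]
        if len(q)<3: print(c,nm,len(q));continue
        w,v=np.linalg.eigh(np.cov(q[:,:2].T));print(c,nm,len(q),q.mean(0).round(4),'ydir yaw',np.degrees(np.arctan2(v[1,1],v[0,1])).round(1))
    # bar
    m=(np.abs(P[...,1]-.077)<.03)&(P[...,0]>.5)&(P[...,0]<.66)&(P[...,2]>.05)&(P[...,2]<.1)
    q=P[m];k=np.polyfit(q[:,0],q[:,1],1);print(c,'bar',len(q),k,np.polyval(k,.53),'xmax',q[:,0].max(),'zmax',np.percentile(q[:,2],95))
    o=m&(hsv[...,0]>8)&(hsv[...,0]<28)&(hsv[...,1]>90)
    print(c,'band',o.sum(),P[o].mean(0).round(4))
print(grab_frame('wrist')['world_from_camera'].round(3))
s=state();Rt=R.from_quat(np.roll(s['tool_rot'],-1)).as_matrix();W=grab_frame('wrist');print((Rt.T@(W['world_from_camera'][:3,3]-s['tool_pos'])).round(3),(Rt.T@W['world_from_camera'][:3,:3]).round(2),W['intrinsics'])
E
```

```text
scene blue 166 [ 0.5591 -0.2267  0.1091] ydir yaw 73.2
scene griptop 123 [ 0.5598 -0.2333  0.163 ] ydir yaw 91.1
scene red 16 [ 0.5616 -0.257   0.1186] ydir yaw -179.6
scene bar 358 [-0.00912207  0.0762468 ] 0.07141210058969698 xmax 0.6285457869435241 zmax 0.07462662752162222
scene band 36 [0.5541 0.0727 0.0676]
top blue 237 [ 0.5566 -0.2234  0.1062] ydir yaw 71.6
top griptop 129 [ 0.5577 -0.2315  0.1643] ydir yaw 80.1
top red 0
top bar 445 [-0.0289773   0.09060927] 0.07525130258406258 xmax 0.6273546321160662 zmax 0.07683950982632788
top band 24 [0.531  0.0765 0.0699]
[[ 0.255  0.93   0.265  0.228]
 [-0.967  0.245  0.07  -0.587]
 [-0.    -0.274  0.962  0.374]
 [ 0.     0.     0.     1.   ]]
[ 0.071  0.    -0.163] [[ 0.    0.96  0.27]
 [ 1.   -0.    0.  ]
 [ 0.    0.27 -0.96]] [[395.21262404   0.         320.90841493]
 [  0.         395.21262404 241.07165191]
 [  0.           0.           1.        ]]
```

```bash
cat >> h.py <<'E'
def go(p,yaw=None,roll=0,Rt=None,frac=1):
    """shift/turn shares to a pose: tool down, tool x at yaw; roll leans about world x"""
    s=state();R0=R.from_quat(np.roll(s['tool_rot'],-1))
    T=Rt or R.from_euler('x',roll)*R.from_euler('z',yaw)*R.from_euler('x',np.pi)
    sh=R0.inv().apply(np.array(p)-s['tool_pos']);rv=(R0.inv()*T).as_rotvec()
    print('t',round(s['time'],2),'tcp',s['tool_pos'].round(4),'shift',(sh/.5).round(4),'turn',(rv/1.5).round(4),'rows',np.linalg.norm(sh)/.0625,np.degrees(np.linalg.norm(rv))/10.7)
E
python3 - <<'E'
from h import *
y=-.305
go(np.array([.558+.08*np.cos(y),-.232+.08*np.sin(y),.185]),y)
E
```

```text
t 1.5 tcp [ 0.1593 -0.6043  0.2104] shift [ 1.0961 -0.4314  0.0508] turn [-0.     -0.      0.3752] rows 9.432360542814203 3.013588421415331
```

>>> jog_arm --motion "100 0.11 -0.043 0 0 0 0.075; 100 0.22 -0.086 0 0 0 0.15; 100 0.33 -0.129 0 0 0 0.225; 100 0.44 -0.172 0 0 0 0.3; 100 0.55 -0.215 0 0 0 0.375"

```text
time: 2.12
tool_pos: [0.3992, -0.429, 0.2106]
tool_rot: [0.0, 0.988, -0.154, 0.0]
contact_force: [0.6, -0.5, -0.6]
gripper_width: 1.001
grasp_force: 0.0
```

```bash
python3 - <<'E'
from h import *
y=-.305
go(np.array([.558+.08*np.cos(y),-.232+.08*np.sin(y),.185]),y)
E
```

```text
t 2.12 tcp [ 0.3992 -0.429   0.2106] shift [ 0.3428 -0.4725  0.0513] turn [ 0.0003 -0.0004 -0.0024] rows 4.687983687061314 0.01961596046337161
```

>>> jog_arm --motion "100 0.07 -0.1 0 0 0 0; 100 0.14 -0.2 0.01 0 0 0; 100 0.22 -0.3 0.02 0 0 0; 100 0.3 -0.4 0.04 0 0 0; 100 0.343 -0.473 0.051 0 0 0"

```text
time: 2.75
tool_pos: [0.6342, -0.2543, 0.1843]
tool_rot: [-0.0, 0.989, -0.151, -0.0]
contact_force: [-1.1, -0.7, 0.8]
gripper_width: 1.002
grasp_force: 0.0
```

```bash
python3 - <<'E'
from h import *
d=grab('wrist','w1.png');P=pts(d)
for t in ['gauge','gauge_grip','saddle','mark_tip','pointer_tip']:
    for r in place_of('wrist',t): print(t,round(r['p'],2),np.round(r['at'],4),proj(d,r['at']).round())
hsv=cv2.cvtColor(d['color'],cv2.COLOR_RGB2HSV)
near=(np.abs(P[...,0]-.557)<.08)&(np.abs(P[...,1]+.232)<.08)
for nm,m in [('blue',near&(hsv[...,0]>95)&(hsv[...,0]<125)&(hsv[...,1]>120)&(P[...,2]>.06)),('griptop',near&(P[...,2]>.158)),('red',near&(P[...,2]>.08)&((hsv[...,0]<6)|(hsv[...,0]>172))&(hsv[...,1]>170)&(hsv[...,2]>140))]:
    q=P[m]; w,v=np.linalg.eigh(np.cov(q[:,:2].T));print(nm,len(q),q.mean(0).round(4),np.degrees(np.arctan2(v[1,1],v[0,1])).round(1))
    if nm!='blue':
      r=cv2.minAreaRect((q[:,:2]*1000).astype(np.float32));print(r)
go([.558,-.232,.185],-.305)
E
```

```text
gauge 0.69 [ 0.7245 -0.2839 -0.0024] [323.  98.]
gauge 0.58 [ 0.5537 -0.2353 -0.0028] [327. 294.]
gauge_grip 0.56 [ 0.7282 -0.2883  0.1486] [331.  63.]
saddle 0.83 [ 0.5551 -0.2328  0.0035] [325. 297.]
mark_tip 0.93 [ 0.5639 -0.2518  0.1098] [349. 342.]
pointer_tip 0.73 [ 0.5699 -0.2383  0.1133] [327. 342.]
blue 1593 [ 0.5624 -0.2259  0.1114] 75.6
griptop 12861 [ 0.6155 -0.2912  0.2434] 133.3
((588.6320190429688, -266.6853942871094), (38.43067169189453, 122.50579071044922), 43.69306564331055)
red 154 [ 0.5645 -0.2544  0.1176] 172.4
((562.5576782226562, -252.71624755859375), (6.717092514038086, 13.418222427368164), 74.10810089111328)
t 3.05 tcp [ 0.6319 -0.2569  0.1851] shift [-0.1559 -0.0031  0.0002] turn [ 0.0003 -0.0001 -0.0004] rows 1.2475147164570133 0.003858599518449713
```

View pics/w1.png

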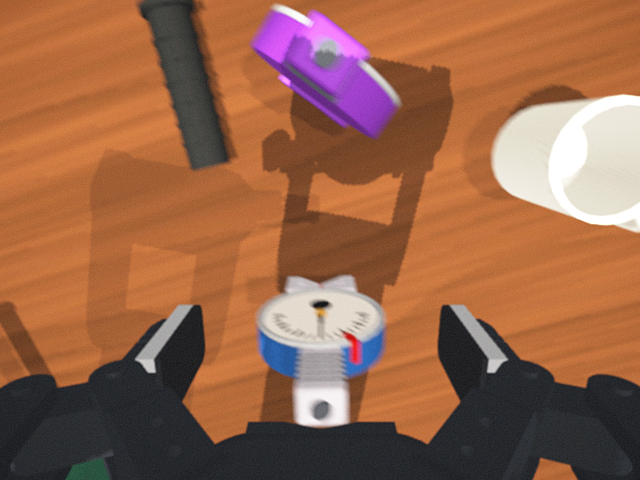

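The picture shows the blue gauge upright with its dial centre at (321,316), its grip's bolt at (321,410) midway between the fingers, and its red tab at (352,345). The purple one is away at (330,70). Next, fix the grip centre.

```bash
cat >> h.py <<'E'
def ray(d,u,v):
    K=d['intrinsics'];W=d['world_from_camera']
    return W[:3,3],W[:3,:3]@np.array([(u-K[0,2])/K[0,0],-(v-K[1,2])/K[1,1],-1])
def hit(d,u,v,n,p0):
    o,r=ray(d,u,v);n=np.array(n);return o+r*(n@(np.array(p0)-o))/(n@r)
E
python3 - <<'E'
from h import *
d=grab('wrist');g=hit(d,321,410,[0,0,1],[0,0,.164]);print('grip',g.round(4))
y=-.305;n=[np.cos(y),np.sin(y),0]
c0=np.array([.5575,-.232,.075])
hsv=cv2.cvtColor(d['color'],cv2.COLOR_RGB2HSV)
red=((hsv[...,0]<6)|(hsv[...,0]>172))&(hsv[...,1]>170)&(hsv[...,2]>140);red[:300]=0;red[380:]=0
# front-face frame
def face(u,v,x=.014):
    p=hit(d,u,v,n,c0+x*np.array(n))-c0;return round(p@[-np.sin(y),np.cos(y),0]*1000,1),round(p[2]*1000,1)
print('centre',face(321,316.,.014),'left',face(258,322),'right',face(384,322))
vs,us=np.nonzero(red)
for v in range(vs.min(),vs.max()+1): 
    a=us[vs==v]; print(v,a.min(),a.max(),face(a.mean(),v),end=' ')
go([.5575,-.232,.125],y)
cv2.imwrite('pics/w2.png',cv2.resize(d['color'][270:430,240:400,::-1],(600,600),interpolation=2))
E
```

```text
grip [ 0.5566 -0.2329  0.164 ]
centre (np.float64(-1.2), np.float64(4.1)) left (np.float64(44.6), np.float64(13.6)) right (np.float64(-46.9), np.float64(13.7))
332 343 347 (np.float64(-18.0), np.float64(28.3)) 333 342 348 (np.float64(-17.7), np.float64(29.7)) 334 342 349 (np.float64(-17.9), np.float64(31.1)) 335 342 351 (np.float64(-18.5), np.float64(32.5)) 336 343 352 (np.float64(-19.1), np.float64(33.8)) 337 346 353 (np.float64(-20.4), np.float64(35.1)) 338 348 354 (np.float64(-21.3), np.float64(36.5)) 339 349 355 (np.float64(-21.9), np.float64(37.8)) 340 349 356 (np.float64(-22.1), np.float64(39.1)) 341 349 357 (np.float64(-22.3), np.float64(40.4)) 342 350 357 (np.float64(-22.6), np.float64(41.6)) 343 350 357 (np.float64(-22.5), np.float64(42.9)) 344 350 357 (np.float64(-22.4), np.float64(44.1)) 345 350 357 (np.float64(-22.3), np.float64(45.4)) 346 350 357 (np.float64(-22.2), np.float64(46.6)) 347 350 357 (np.float64(-22.1), np.float64(47.8)) 348 350 357 (np.float64(-22.0), np.float64(49.0)) 349 350 357 (np.float64(-21.9), np.float64(50.2)) 350 350 357 (np.float64(-21.8), np.float64(51.4)) 351 350 357 (np.float64(-21.7), np.float64(52.6)) 352 350 357 (np.float64(-21.6), np.float64(53.7)) 353 350 357 (np.float64(-21.5), np.float64(54.9)) 354 350 357 (np.float64(-21.4), np.float64(56.0)) 355 350 357 (np.float64(-21.3), np.float64(57.2)) 356 350 357 (np.float64(-21.2), np.float64(58.3)) 357 350 357 (np.float64(-21.1), np.float64(59.4)) 358 350 357 (np.float64(-21.1), np.float64(60.5)) 359 350 357 (np.float64(-21.0), np.float64(61.6)) 360 350 356 (np.float64(-20.6), np.float64(62.7)) 361 350 355 (np.float64(-20.2), np.float64(63.7)) 362 351 351 (np.float64(-19.2), np.float64(64.8)) t 3.1 tcp [ 0.6317 -0.2572  0.1853] shift [-0.1568 -0.0034  0.1206] turn [ 0.0003 -0.0003 -0.0008] rows 1.582710685623754 0.006781529142025883
```

View pics/w2.png

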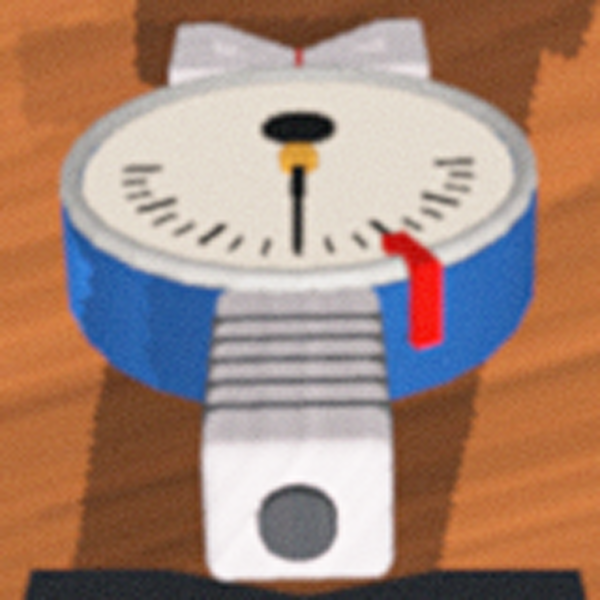

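The dial crop shows the pivot at full-frame (319.5,312), the pointer upright, and the mark's inner end at (345,334). That gives a mark angle of about 0.49 rad. Now for the grasp.

>>> jog_arm --motion "100 -0.08 -0.002 0 0 0 0; 100 -0.158 -0.003 0 0 0 0; 100 -0.158 -0.003 0.04 0 0 0; 100 -0.158 -0.003 0.1 0 0 0; 100 -0.158 -0.003 0.114 0 0 0"

```text
time: 3.72
tool_pos: [0.5558, -0.231, 0.125]
tool_rot: [-0.001, 0.988, -0.152, -0.002]
contact_force: [0.6, -0.0, -1.0]
gripper_width: 1.001
grasp_force: 0.0
```

```bash
python3 - <<'E'
from h import *
d=grab('wrist','w3.png');go([.557,-.2325,.127],-.305)
E
```

```text
t 3.77 tcp [ 0.5561 -0.231   0.1252] shift [ 0.0026  0.0023 -0.0036] turn [-0.0006  0.0026 -0.0005] rows 0.0400457145129331 0.02191535541196299
```

View pics/w3.png

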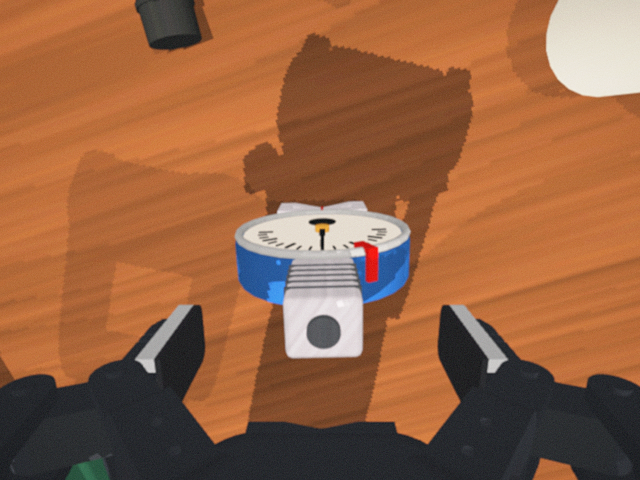

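The grip top at (323,330) sits midway between the pads, and the whole dial is still visible, with its pivot at (322,228). Closing.

>>> jog_arm --motion "0 0 0.001 -0.003 0 0 0; 0 0 0.001 -0.003 0 0 0; 0 0 0.001 -0.003 0 0 0; 0 0 0.001 -0.003 0 0 0; 0 0 0.001 -0.003 0 0 0"

```text
time: 4.4
tool_pos: [0.5581, -0.2321, 0.1308]
tool_rot: [0.001, 0.988, -0.152, 0.001]
contact_force: [-0.3, -1.8, 4.8]
gripper_width: 0.312
grasp_force: 61.1
```

>>> jog_arm --motion "0 0 0 0 0 0 0; 0 0 0 0 0 0 0; 0 0 0 -0.02 0 0 0; 0 0 0 -0.06 0 0 0; 0 0 0 -0.12 0 0 0"

```text
time: 5.03
tool_pos: [0.5561, -0.2305, 0.1884]
tool_rot: [-0.001, 0.988, -0.152, -0.002]
contact_force: [0.6, 0.6, -4.7]
gripper_width: 0.306
grasp_force: 60.0
```

>>> jog_arm --motion "0 0 0 -0.04 0 0 0; 0 0 0 -0.1 0 0 0; 0 0 0 -0.16 0 0 0; 0 0 0 -0.16 0 0 0; 0 0 0 -0.16 0 0 0"

```text
time: 5.65
tool_pos: [0.5568, -0.2311, 0.2679]
tool_rot: [-0.0, 0.988, -0.152, -0.001]
contact_force: [0.6, 0.6, -5.6]
gripper_width: 0.311
grasp_force: 60.0
```

```bash
python3 - <<'E'
from h import *
d=grab('wrist','w4.png');s=state();print(s['gripper_width'],s['grasp_force'])
go([.533,.076,.27],0)
E
```

```text
0.3128814334589506 59.99279201030731
t 5.7 tcp [ 0.5565 -0.2309  0.2671] shift [-0.2289 -0.5715 -0.0046] turn [-0.0009  0.0023 -0.2031] rows 4.925347013312118 1.6316354787955596
```

View pics/w4.png

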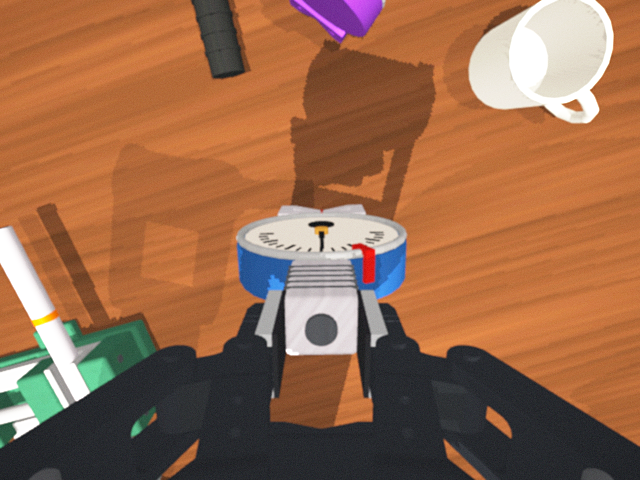

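The gauge hangs true in the gripper with its grip top at (322,330), and the dial and mark tab at (368,262) are visible. The bar is at left with its orange band at (47,320).

>>> jog_arm --motion "0 -0.046 -0.114 0 0 0 -0.04; 0 -0.092 -0.228 0 0 0 -0.08; 0 -0.138 -0.342 0 0 0 -0.12; 0 -0.184 -0.456 0 0 0 -0.16; 0 -0.229 -0.571 0 0 0 -0.203"

```text
time: 6.32
tool_pos: [0.5325, 0.0771, 0.2672]
tool_rot: [-0.0, 1.0, 0.001, -0.001]
contact_force: [2.4, 0.2, -5.1]
gripper_width: 0.308
grasp_force: 60.2
```

```bash
python3 - <<'E'
from h import *
d=grab('wrist','w5.png');P=pts(d);hsv=cv2.cvtColor(d['color'],cv2.COLOR_RGB2HSV)
for t in ['bar','band','saddle']:
    for r in place_of('wrist',t): print(t,round(r['p'],2),np.round(r['at'],4))
m=(np.abs(P[...,1]-.077)<.03)&(P[...,0]>.54)&(P[...,0]<.66)&(P[...,2]>.05)&(P[...,2]<.1)
q=P[m];print(len(q))
if len(q)>20:
    k=np.polyfit(q[:,0],q[:,1],1);print(k,np.polyval(k,.53),np.percentile(q[:,2],98),q[:,0].min(),q[:,0].max())
    for a in np.arange(.54,.63,.015):
        b=q[np.abs(q[:,0]-a)<.004]; print(a,b[:,1].min().round(4),b[:,1].max().round(4)) if len(b) else 0
o=(np.abs(P[...,1]-.077)<.03)&(P[...,2]>.05)&(P[...,2]<.09)&(hsv[...,0]>8)&(hsv[...,0]<28)&(hsv[...,1]>120);print('band',o.sum(),P[o].mean(0) if o.any() else 0, P[o].min(0), P[o].max(0))
a=.49;h=.1225+.05
go([.533,.076+h*np.sin(a),.062+h*np.cos(a)],0,-a)
E
```

```text
band 0.39 [0.5307 0.0742 0.0604]
saddle 0.59 [0.5352 0.0727 0.1404]
2453
[-0.02108286  0.08707974] 0.07590582771955813 0.07378606835212517 0.5400740383010048 0.6286474390991642
0.54 0.0648 0.0864
0.555 0.065 0.0864
0.5700000000000001 0.0642 0.0853
0.5850000000000001 0.0644 0.0853
0.6000000000000001 0.0636 0.0852
0.6150000000000001 0.0639 0.0842
band 42 [0.45797087 0.07396358 0.06778346] [0.28682166 0.06420929 0.05174112] [0.53524252 0.08459217 0.07422221]
t 6.53 tcp [0.5327 0.0763 0.2675] shift [ 0.0013 -0.1618  0.1064] turn [-0.3262  0.0016  0.0021] rows 1.5494827280506975 2.6201931692344327
```

View pics/w5.png

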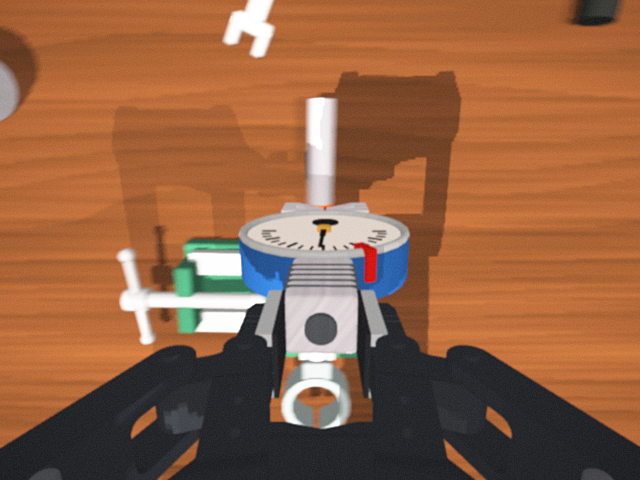

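The gauge is above the bar, with the band just showing at (325,207) under the saddle and the bar continuing to (322,100). The bar's axis lies at y≈0.0757 with yaw −0.02. Next, lean over by 0.49 just above the bar.

```bash
python3 - <<'E'
from h import *
a=.49;h=.1225+.03
go([.531,.0757+h*np.sin(a),.062+h*np.cos(a)],Rt=R.from_euler('z',-.02)*R.from_euler('x',-a)*R.from_euler('x',np.pi),p=None) if 0 else None
T=R.from_euler('z',-.02)*R.from_euler('x',-a)*R.from_euler('x',np.pi)
go([.531,.0757+h*np.sin(a),.062+h*np.cos(a)],Rt=T)
E
```

```text
t 6.53 tcp [0.5327 0.0763 0.2675] shift [-0.0027 -0.1424  0.1417] turn [-0.3262 -0.0017  0.0151] rows 1.6076497115026493 2.6226845913902994
```

>>> jog_arm --motion "0 0 -0.04 0.02 -0.08 0 0.004; 0 -0.001 -0.075 0.05 -0.165 -0.001 0.008; 0 -0.002 -0.11 0.09 -0.245 -0.001 0.012; 0 -0.003 -0.142 0.125 -0.327 -0.002 0.015; 0 -0.003 -0.142 0.142 -0.327 -0.002 0.015"

```text
time: 7.15
tool_pos: [0.5308, 0.1472, 0.194]
tool_rot: [0.243, 0.97, -0.01, -0.005]
contact_force: [-0.8, -0.3, -5.3]
gripper_width: 0.306
grasp_force: 60.6
```

>>> jog_arm --motion "0 0 0 0 0 0 0; 0 0 0 0 0 0 0; 0 0 0 0 0 0 0; 0 0 0 0 0 0 0; 0 0 0 0 0 0 0"

```text
time: 7.78
tool_pos: [0.5324, 0.1461, 0.1988]
tool_rot: [0.243, 0.97, -0.012, -0.001]
contact_force: [0.1, 0.1, -5.2]
gripper_width: 0.307
grasp_force: 60.6
```

```bash
python3 - <<'E'
from h import *
d=grab('wrist')
a=.49;h=.1225
T=R.from_euler('z',-.02)*R.from_euler('x',-a)*R.from_euler('x',np.pi)
go([.531,.0757+h*np.sin(a),.062+h*np.cos(a)],Rt=T)
for t in ['pointer_tip','mark_tip','band','saddle']:
    for r in place_of('wrist',t): print(t,round(r['p'],2),np.round(r['at'],4),proj(d,r['at']).round())
print(state()['contact_force'])
cv2.imwrite('pics/w6.png',cv2.resize(d['color'][180:380,220:420,::-1],(600,600),interpolation=2))
E
```

```text
t 7.83 tcp [0.5324 0.1462 0.1987] shift [-0.0023 -0.0042  0.0625] turn [ 0.0001 -0.0009 -0.0025] rows 0.5018070022740823 0.021416657288411235
pointer_tip 0.58 [0.5452 0.1194 0.1872] [357. 250.]
mark_tip 0.91 [0.5465 0.1186 0.1873] [358. 247.]
mark_tip 0.52 [ 6.237e-01 -4.465e-01  2.000e-04] [610. 105.]
saddle 0.95 [ 0.7271 -0.286   0.0045] [556.  14.]
saddle 0.68 [0.5366 0.0852 0.0894] [324. 220.]
[-0.35336627 -0.52400003 -5.38037488]
```

View pics/w6.png

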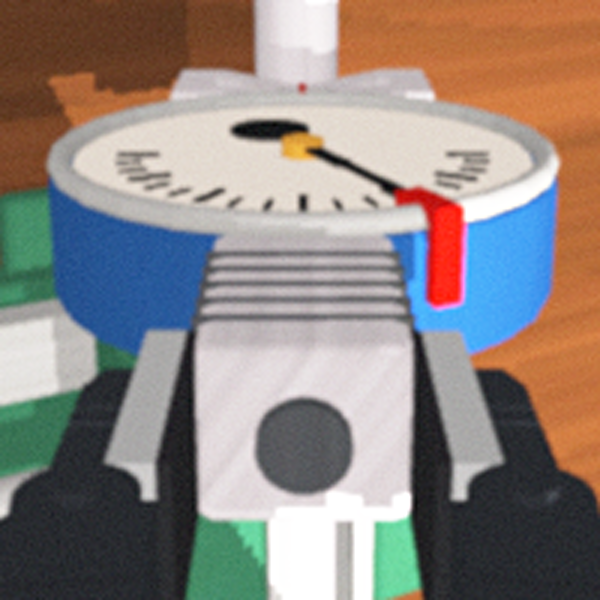

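```bash
python3 - <<'E'
from h import *
d=grab('wrist');s=state();Rt=R.from_quat(np.roll(s['tool_rot'],-1)).as_matrix()
G=Rt@np.diag([1,-1,-1]);o=s['tool_pos']-G[:,2]*.1267
print('lean',np.arctan2(G[1,2],G[2,2]))
cr=lambda p:((proj(d,o+G@p)-[220,180])*3).round(0)
print('griptop',cr(np.array([0,0,.164])),'piv',cr(np.array([.016,0,.075])),'L/R rim',cr(np.array([.016,.048,.075])),cr(np.array([.016,-.048,.075])),'gap foot',cr(np.array([.015,0,.02])))
for a in [.42,.46,.49,.52,.56,.6]:
    print(a,[cr(np.array([x,-r*np.sin(a),.075+r*np.cos(a)])) for x,r in [(.014,.036),(.014,.038),(.016,.038),(.016,.049),(-.006,.049),(-.012,.049)]])
h=cv2.cvtColor(d['color'],cv2.COLOR_RGB2HSV);red=((h[...,0]<6)|(h[...,0]>172))&(h[...,1]>170)&(h[...,2]>140)
red[:235]=0;red[290:]=0;red[:,:340]=0;red[:,385:]=0
vs,us=np.nonzero(red)
for v in range(vs.min(),vs.max()+1): print((v-180)*3+1,((us[vs==v].min()-220)*3,(us[vs==v].max()-220)*3+3),end=' ')
E
```

```text
lean 0.4904153875511056
griptop [302. 466.] piv [303. 150.] L/R rim [ 46. 150.] [559. 150.] gap foot [303.  95.]
0.42 [array([394., 212.]), array([400., 215.]), array([400., 203.]), array([435., 223.]), array([431., 357.]), array([430., 392.])]
0.46 [array([402., 211.]), array([408., 214.]), array([408., 202.]), array([446., 221.]), array([441., 355.]), array([440., 390.])]
0.49 [array([407., 210.]), array([414., 213.]), array([414., 201.]), array([454., 220.]), array([449., 353.]), array([448., 388.])]
0.52 [array([413., 209.]), array([420., 212.]), array([420., 200.]), array([462., 218.]), array([457., 351.]), array([456., 386.])]
0.56 [array([420., 208.]), array([428., 211.]), array([428., 199.]), array([472., 216.]), array([467., 349.]), array([465., 383.])]
0.6 [array([427., 206.]), array([435., 209.]), array([435., 197.]), array([482., 214.]), array([476., 346.]), array([475., 381.])]
190 (np.int64(396), np.int64(423)) 193 (np.int64(396), np.int64(432)) 196 (np.int64(396), np.int64(438)) 199 (np.int64(396), np.int64(444)) 202 (np.int64(399), np.int64(450)) 205 (np.int64(423), n
[... 468 characters left out ...]
 247 (np.int64(429), np.int64(462)) 250 (np.int64(429), np.int64(462)) 253 (np.int64(429), np.int64(462)) 256 (np.int64(429), np.int64(462)) 259 (np.int64(429), np.int64(462)) 262 (np.int64(429), np.int64(462)) 265 (np.int64(429), np.int64(462)) 268 (np.int64(429), np.int64(462)) 271 (np.int64(429), np.int64(462)) 274 (np.int64(429), np.int64(459)) 277 (np.int64(429), np.int64(459)) 280 (np.int64(429), np.int64(459)) 283 (np.int64(429), np.int64(459)) 286 (np.int64(429), np.int64(459)) 289 (np.int64(429), np.int64(459)) 292 (np.int64(429), np.int64(459)) 295 (np.int64(429), np.int64(459)) 298 (np.int64(429), np.int64(459)) 301 (np.int64(432), np.int64(456)) 304 (np.int64(432), np.int64(441))
```

```bash
python3 - <<'E'
from h import *
a=.475;h=.1225
T=R.from_euler('z',-.02)*R.from_euler('x',-a)*R.from_euler('x',np.pi)
go([.531,.0757+h*np.sin(a),.062+h*np.cos(a)],Rt=T)
E
```

```text
t 8.07 tcp [0.5322 0.1463 0.1984] shift [-0.002  -0.      0.0622] turn [ 0.0103 -0.0007 -0.0021] rows 0.497529609278687 0.08481930385537052
```

>>> jog_arm --motion "0 -0.002 0 0.01 0.01 -0.001 -0.002; 0 -0.002 0 0.022 0.01 -0.001 -0.002; 0 -0.002 0 0.036 0.01 -0.001 -0.002; 0 -0.002 0 0.048 0.01 -0.001 -0.002; 0 -0.002 0 0.054 0.01 -0.001 -0.002"

```text
time: 8.7
tool_pos: [0.5311, 0.1333, 0.1747]
tool_rot: [0.236, 0.972, -0.01, -0.002]
contact_force: [-1.0, 2.8, 2.5]
gripper_width: 0.308
grasp_force: 61.5
```

>>> jog_arm --motion "0 0 0 0.002 0 0 0; 0 0 0 0.004 0 0 0; 0 0 0 0.006 0 0 0; 0 0 0 0.008 0 0 0; 0 0 0 0.008 0 0 0"

```text
time: 9.32
tool_pos: [0.5325, 0.1331, 0.1747]
tool_rot: [0.235, 0.972, -0.01, -0.0]
contact_force: [-2.7, 6.3, 9.9]
gripper_width: 0.303
grasp_force: 62.6
```

```bash
python3 - <<'E'
from h import *
s=state();R0=R.from_quat(np.roll(s['tool_rot'],-1));print(R0.inv().apply(s['contact_force']),s['contact_force'],s['ft_torque'],s['gripper_width'])
a=.475;h=.1225
T=R.from_euler('z',-.02)*R.from_euler('x',-a)*R.from_euler('x',np.pi)
go([.531,.0757+h*np.sin(a),.062+h*np.cos(a)],Rt=T)
E
```

```text
[ -2.7702112   -0.98570214 -11.68502462] [-2.68812779  6.26097795  9.93778664] [ 0.56154611  0.71459434 -0.31674551] 0.3032835760963679
t 9.32 tcp [0.5325 0.1331 0.1747] shift [-0.0029 -0.001   0.008 ] turn [-0.001  -0.0026 -0.0015] rows 0.06876889753805039 0.025004460180663136
```

```bash
python3 - <<'E'
from h import *
s=state();Rt=R.from_quat(np.roll(s['tool_rot'],-1)).as_matrix();G=Rt@np.diag([1,-1,-1]);print('saddle est',s['tool_pos']-G[:,2]*.1264)
for c in ['scene','top','wrist']:
    d=grab(c);P=pts(d)
    for t in ['saddle','band','pointer_tip','mark_tip','gauge_grip']:
        for r in place_of(c,t):
            if abs(r['at'][0]-.53)<.06 and abs(r['at'][1]-.09)<.08: print(c,t,round(r['p'],2),np.round(r['at'],4))
    hsv=cv2.cvtColor(d['color'],cv2.COLOR_RGB2HSV)
    m=(P[...,0]>.48)&(P[...,0]<.6)&(P[...,1]>.05)&(P[...,1]<.18)&(P[...,2]>.03)&(P[...,2]<.19)
    b=m&(hsv[...,0]>95)&(hsv[...,0]<125)&(hsv[...,1]>120)
    o=m&(hsv[...,0]>10)&(hsv[...,0]<25)&(hsv[...,1]>150)&(P[...,2]<.078)&(P[...,2]>.05)&(abs(P[...,1]-.0757)<.012)
    for n,k in [('blue',b),('orange',o)]:
        if k.sum()>4: print(c,n,k.sum(),P[k].mean(0).round(4),P[k].min(0).round(3),P[k].max(0).round(3))
    if c=='scene':
        u,v=proj(d,[.54,.1,.11]).astype(int);print(u,v)
        A=cv2.resize(d['color'][v-38:v+38,u-50:u+50,::-1],(790,600),interpolation=2);
    if c=='wrist': 
        cv2.imwrite('pics/a.png',np.vstack([cv2.resize(A,(395,300)),cv2.resize(d['color'][180:295,240:391,::-1],(395,300),interpolation=2)]))
print(s['contact_force'])
E
```

```text
saddle est [0.53179035 0.07545312 0.06225086]
scene saddle 0.65 [0.5283 0.0795 0.0632]
scene pointer_tip 0.41 [0.5489 0.1067 0.1577]
scene mark_tip 0.6 [0.549  0.1118 0.1604]
scene gauge_grip 0.96 [0.5308 0.1412 0.1901]
scene gauge_grip 0.52 [0.5316 0.0763 0.0641]
scene blue 186 [0.5297 0.0799 0.1581] [0.515 0.058 0.118] [0.544 0.115 0.177]
358 194
top saddle 0.64 [0.5299 0.0748 0.0649]
top pointer_tip 0.51 [0.5458 0.1062 0.1619]
top mark_tip 0.62 [0.5468 0.1041 0.1604]
top gauge_grip 0.71 [0.5326 0.1402 0.1891]
top blue 211 [0.5287 0.0859 0.161 ] [0.519 0.062 0.133] [0.542 0.12  0.18 ]
wrist saddle 0.83 [0.532  0.0746 0.0639]
wrist pointer_tip 0.83 [0.5432 0.1067 0.1612]
wrist mark_tip 0.86 [0.5444 0.1054 0.1636]
wrist gauge_grip 0.77 [0.5351 0.1418 0.1865]
wrist blue 3324 [0.5344 0.1259 0.1545] [0.52  0.073 0.116] [0.546 0.156 0.189]
[-2.68812779  6.26097795  9.93778664]
```

View pics/a.png

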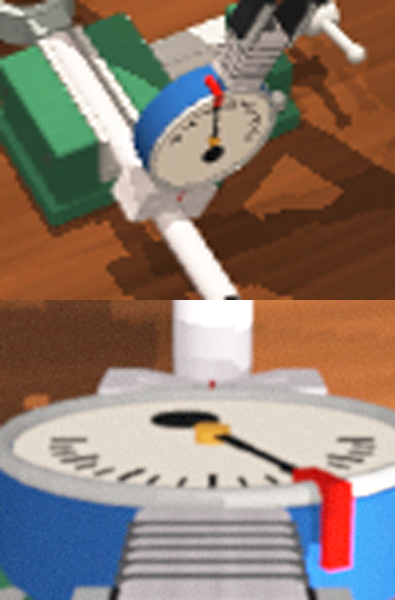

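The picture shows the saddle astride the bar, the dial facing the free end and the pointer running into the red tab, at (297,470) in the lower crop. The measured lean is 0.476 rad against an estimated mark of about 0.478. The seat is within about 1 mm of the ring and the press on the bar is about 12–16 N. Handing in.

```bash
python3 -c "
from plant import *
print(job_done());s=state();print(s['time'],s['contact_force'],s['tool_pos'])"
```

```text
the job is handed in; nothing more can be done
None
the job is handed in; nothing more can be done
```

I handed the job in with the gauge still gripped, seated on the bar over the orange ring, dial to the free end, lightly pressed down, and the pointer on the red mark by my measurements; the hand-in returned no verdict.

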